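# Zero the fitter's comparator on the master bar and gauge a handle spacer

## Task

Check a cabinet-handle spacer on the thickness comparator that stands on the kitchen counter. Slide the master bar (the one with the T-shaped end) nose first under the plunger, home right against the stop, then press the gauge head down by its black pad until the needle points at the long zero mark, and let go. Then draw the master out, lay it flat on the cork mat again, and slide the spacer bar (plain, with two screw holes) home against the stop in its place and let go, leaving the head as you zeroed it; seat the bars gently, without ramming the stop or overloading the plunger, and do not disturb the other things on the counter.

Things in the scene. Friction and masses are not known exactly. Their poses are not given: they have to be found in the camera images.
- stand: comparator's fixed dark steel base plate, x -130 to +100 mm, 100 mm wide, 12 mm thick. Origin: on the counter, on the slideway's centre line. Bars lie on the plate's top (z 12 mm) and slide along +x until the nose meets the stop. Round column at x 72 mm behind the stop carries the gauge head; plunger and dial stand over x 2 mm
- mouth (a point): middle of the slideway's mouth on the plate's top, stand x -38 mm. Two rails 8 mm high, inside faces 33 mm apart, run from stand x -20 to +40 mm (the stop); between the mouth and x -20 they flare out by about 7 mm a side
- stop: the fixed steel stop across the end of the slideway, 10 mm thick (x), 40 mm wide, 18 mm high; a bar must not push it with more than 20 N
- stop_face (a point): middle of the lower edge of the stop's face that the nose must meet: stand x 40 mm, z 12 mm. A bar is home when its nose is within 1.5 mm of this face, lying flat and straight between the rails
- pad (a point): centre of the top of the black pad, 36 mm across, on the gauge head over the column; 130 mm above the counter with the head fully up, starts 0 to 10 mm lower. Pressed straight down the head slides, at most 28 mm from fully up, and stays by friction (about 11 N to move it, plus the plunger's spring). Plunger meets the master about 18 mm below fully up; zero is 5 mm further
- dial (a point): centre of the white dial face, which looks up from a round case 62 mm across and 26 mm high, fixed to the gauge head over the plunger (face 91 mm above the counter with the head fully up; needle stands 4 mm over it)
- plunger: thin steel plunger under the dial, ball tip 12 mm across; origin: bottom of the tip. Sprung down in the head: 3 N at the start of its 14 mm travel, 0.9 N more per mm; must not bear on a bar with over 22 N. With the head zeroed and nothing below, its tip hangs 15 mm above the plate; a bar's sloping nose lifts it (15 to 25 N of push; then about 10 to 16 N of rubbing)
- needle (a joint): dial's black needle: 0 rad with the plunger hanging free, turns clockwise from above 0.2 rad for each mm the plunger is pushed into the head. The long broad zero mark, on the side away from the column, is at 1.0 rad; ticks every 0.2 rad. Zeroed: 1.0 within 0.3 rad on the master; the spacer then reads about 1.4
- master: master bar, 20 mm thick (z), 130 long (x), 30 wide (y), flat below; over its last 30 mm the top slopes down to a +x nose face 11 mm high, to ride under the plunger. T-shaped tail: crossbar 50 mm wide (y), x -65 to -55 mm, as thick as the bar. Starts on the mat, nose towards the comparator (within 0.6 rad of the stand's x). Origin: centre of the underside. Steel, about 0.55 kg.
- master_nose (a point): middle of the lower edge of the master bar's nose face, 65 mm along +x from its origin
- spacer: spacer bar, 22 mm thick (z), 130 long (x), 30 wide (y), flat below; over its last 30 mm the top slopes down to a +x nose face 11 mm high, to ride under the plunger. No crossbar; two dark screw holes on top. Starts on the mat, nose towards the comparator (within 0.6 rad of the stand's x). Origin: centre of the underside. Steel, about 0.45 kg.
- spacer_nose (a point): middle of the lower edge of the spacer bar's nose face, 65 mm along +x from its origin
- mat: cork mat fixed to the counter, 200 mm (its x) by 170 mm (its y), 4 mm thick; origin: centre of the underside. The two bars lie side by side on it about 90 mm apart; either may be on either side
- fruit_bowl: bystander: steel bowl with lemons, 156 mm across, 90 mm high; origin under its centre
- mug: bystander: white mug, 80 mm across, 90 mm high; origin under its centre
- screwdriver: bystander: screwdriver lying flat, 200 mm long along its x; origin under its middle
- towel_roll: bystander: paper towel roll on a steel foot, 150 mm across, 272 mm high; origin under its centre
There are look-alikes about, which are no part of the job. Leave any red look-alike of the stand alone.

How it is judged:
By the outcome, as a careful person would: the job done as asked, in the order asked, and still so for the second after the job is handed in, with the robot touching nothing.
It also fails if it takes over 72 s, if anything falls off the work surface, if the arm or the gripper's body presses on something with over 40 N, if the wrist force passes 120 N, or if a joint passes its speed limit or range.

## Robot

A 6-joint arm with a two-finger parallel gripper is mounted at the origin on the work surface. World frame = base frame: x ahead of the robot, y to its left, z up, the work surface at z = 0. Lengths are in m, angles in rad, forces in N, time in s.
With the tool pointing down it reaches from about 0.275 to 0.75 m from the base axis. Payload 10.2 kg.
Tool frame: the origin (TCP) lies at the centre of the arm's flange, where the gripper is bolted on; the fingertips stand env.finger_overhang ahead of it and the grasp point (between the pads) lies 155 mm ahead of it (env.finger_overhang is the distance from the TCP to the fingertips, in m); z points along the fingers, y is the line along which they close (so a half turn about z gives the same grasp; the last joint's range is limited). The gripper opens to 85 mm and grips with 20 to 120 N. Pads are 22 mm wide; open, the fingers measure 114 mm over their backs; the gripper's body (76 mm by 85 mm) begins 54 mm behind the grasp point. The pads swing forward as they close: fully open they stand 13 mm farther back than shut.
Start: joints at [-1.439, 0.313, 1.498, -0, 1.331, -0.223], TCP at [0.182, -0.492, 0.405] pointing down, gripper open.
Joint ranges: [-2.94, 2.94], [-0.97, 2.17], [0.19, 2.56], [-1.23, 4.37], [0.02, 3.11], [-2.88, 2.88]. Speed limits (rad/s): [2.39, 2.39, 3.01, 3.14, 3.14, 3.14].

## Interface

Orientations are given as a unit quaternion [x, y, z, w].
In Python, from workcell import env gives the robot as it stands.
- The arm moves only by the tool carry_out, never from a script. Its argument "rows" is a list of rows, each a list of 7 numbers: the shift along the tool's x, y, z in m, then the turn, a rotation vector about the tool's x, y, z in rad, then the finger opening in m, from 0 to 0.0854. A call has 1 to 10 rows; each row shifts and turns the commanded pose from where the row before left it, along the tool's axes as they then stand; what a row does not reach is not made up. A row lasts 1/12 s, in which the tool goes at most 41.7 mm and 7.16 degrees, less where a joint would pass 70% of its speed; a pose out of reach is approached as far as the arm can. A call with a gripper value outside its range is refused whole. The fingers move at their own pace and stop on an object; "newtons" is the grip in N (left out, the last holds). Time passes only in rows, so rows that do not move let the fingers close. It gives the time, the measured TCP pose, the force, the opening and the grip force at its end, in the units of the state.
- env.read_state(): the state, without advancing time (a new reading comes with each control period).
- env.read_camera(name): name is "scene" or "top" or "wrist"; returns the picture (400x640x3 uint8, red, green, blue); there is no depth.
- env.camera_params(name): a dict with "mtx" (3x3 intrinsics, pixels), "distortion" ([k1, k2, p1, p2, k3] as OpenCV has them; the pictures are not rectified), "R" (3x3) and "t" (3): a world point X has camera coordinates R X + t; the wrist camera has in their place "T_tool_cam" (4x4, takes a point from camera to tool coordinates, whose origin is the TCP and whose axes are the flange's). Camera axes: x right, y down, z forward; pixel columns grow to the right and rows downward; lengths in m; the calibration is good to about 2 mm. A picture is of the moment at which its call begins: read the wrist's pose just before it. camera_params takes no time and is no camera call.
- env.sign_off(): hands the job in; it is judged then, once.
The state is a dict: "time": time; "joint_positions": joint angles; "joint_velocities": joint speeds; "joint_efforts": joint torques, N m; "tcp_pos": TCP position; "eef_rot": TCP orientation; "force": force on the tool from outside, world axes, zero at the start; "ft_torque": the same for the moment, N m; "finger_gap": finger opening in m; "grasp_force": force on a finger pad.
Only numpy, scipy, OpenCV 4.12 (cv2) and the standard library are available. Lean on these libraries where they do the work, as an engineer would, in place of code of your own. Each camera call takes 0.05 s, during which the arm holds its last target. There are 200 camera calls.

## Working session

There is one attempt and no reset: what is moved stays moved. The work goes in short steps, Python scripts to look and compute and a tool call to move; the robot and the scene stay as the last step left them, time stands still between calls to the robot, and variables do not carry over. Pictures are saved under pics/ and viewed, at most 10 in all, crops included, and the job is handed in when it is done.

Besides the shell and the picture viewer there is one more tool, called after "Request:" by a JSON object that holds its "api" and its "payload", one argument or row to a line. carry_out: Moves the arm, as the interface text tells. Its arguments: {"type":"object","properties":{"rows":{"type":"array"},"newtons":{"type":"number"}},"required":["rows"]}

```bash
ls; mkdir -p pics; python3 - <<'E'
from workcell import env
import cv2,numpy as np
np.set_printoptions(precision=4,suppress=True)
print(env.finger_overhang, env.read_state())
for n in("top","scene"):
    cv2.imwrite(f"pics/{n}0.png",env.read_camera(n)[:,:,::-1]); print(n,env.camera_params(n))
print(env.camera_params("wrist"))
E
```

```text
pics
0.1734 {'time': 0.0, 'joint_positions': array([-1.4394,  0.3135,  1.4984, -0.    ,  1.331 , -0.2234]), 'joint_velocities': array([ 0.0008,  0.0002,  0.0007, -0.0007, -0.0007, -0.0004]), 'joint_efforts': array([  0.0015, -41.2263, -25.9742,  -0.0001,   0.0041,  -0.    ]), 'tcp_pos': array([ 0.1824, -0.4923,  0.4041]), 'eef_rot': array([ 0.9843,  0.1765,  0.    , -0.0007]), 'force': array([-0.9771,  0.1211,  0.0222]), 'ft_torque': array([ 0.0197, -0.0034,  0.0431]), 'grasp_force': 0.0, 'finger_gap': 0.08568125998384299}
top {'mtx': array([[501.2997,   0.    , 310.282 ],
       [  0.    , 501.2997, 202.424 ],
       [  0.    ,   0.    ,   1.    ]]), 'distortion': array([-0.0836,  0.    ,  0.    ,  0.    ,  0.    ]), 'R': array([[-0.0102, -0.9998,  0.018 ],
       [-0.9833,  0.0067, -0.1821],
       [ 0.1819, -0.0195, -0.9831]]), 't': array([0.1463, 0.5359, 1.4287])}
scene {'mtx': array([[406.4853,   0.    , 325.3419],
       [  0.    , 406.4853, 196.81  ],
       [  0.    ,   0.    ,   1.    ]]), 'distortion': array([-0.0031,  0.    ,  0.    ,  0.    ,  0.    ]), 'R': array([[ 0.2624,  0.9649, -0.0114],
       [ 0.8211, -0.2295, -0.5227],
       [-0.507 ,  0.1278, -0.8524]]), 't': array([-0.3043, -0.3414,  1.543 ])}
{'mtx': array([[352.7866,   0.    , 317.126 ],
       [  0.    , 352.7866, 205.852 ],
       [  0.    ,   0.    ,   1.    ]]), 'distortion': array([-0.0605,  0.    ,  0.    ,  0.    ,  0.    ]), 'T_tool_cam': array([[ 0.0009, -0.9458, -0.3247,  0.0834],
       [ 1.    ,  0.0014, -0.0011,  0.0006],
       [ 0.0014, -0.3247,  0.9458,  0.0303],
       [ 0.    ,  0.    ,  0.    ,  1.    ]])}
```

View pics/top0.png

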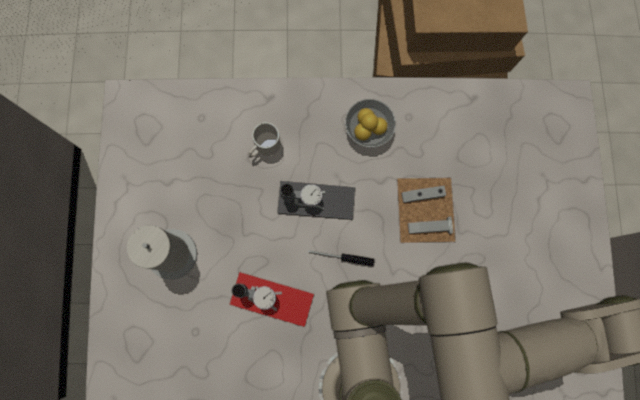

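View pics/scene0.png

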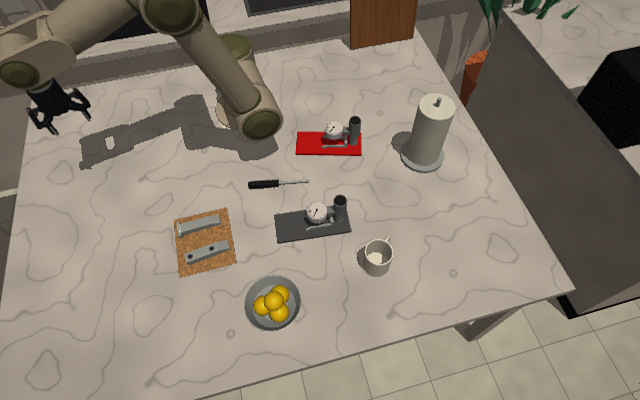

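The top view shows the stand at about (316,200) with its column on the left (288,195). The mat is at (427,210), with the spacer at (424,194) above the master at (430,227), whose T end is on the right. The red look-alike is at (272,300). Next I'll measure these points.

```bash
cat > h.py <<'E'
from workcell import env
import cv2,numpy as np
from scipy.spatial.transform import Rotation as Rot
np.set_printoptions(precision=4,suppress=True)
def cam(name,st=None):
    p=env.camera_params(name)
    if name!="wrist": return p,p["R"],p["t"]
    T=np.eye(4);T[:3,:3]=Rot.from_quat(st["eef_rot"]).as_matrix();T[:3,3]=st["tcp_pos"]
    W=np.linalg.inv(T@p["T_tool_cam"]); return p,W[:3,:3],W[:3,3]
def px2w(name,uv,z,st=None):
    p,R,t=cam(name,st)
    n=cv2.undistortPoints(np.array(uv,float).reshape(-1,1,2),p["mtx"],p["distortion"])[:,0]
    d=np.c_[n,np.ones(len(n))]@R; c=-R.T@t
    return c+d*((np.asarray(z)-c[2])/d[:,2])[:,None]
def w2px(name,X,st=None):
    p,R,t=cam(name,st)
    return cv2.projectPoints(np.array(X,float).reshape(-1,3),cv2.Rodrigues(R)[0],t,p["mtx"],p["distortion"])[0][:,0]
def totool(st,d): return Rot.from_quat(st["eef_rot"]).inv().apply(d)
def ang(a,b): return np.arctan2(*(np.array(b)-a)[[1,0]])
E
python3 - <<'E'
from h import *
im=cv2.imread("pics/top0.png")
cv2.imwrite("pics/c1.png",cv2.resize(im[170:250,260:460],None,fx=4,fy=4,interpolation=cv2.INTER_CUBIC))
print("stand",px2w("top",[(280,181),(355,187),(353,219),(278,214)],.012))
print("mat",px2w("top",[(397,179),(452,178),(456,241),(400,242)],.004))
print("sp",px2w("top",[(403,196),(445,191)],.024)); print("ma",px2w("top",[(408,228),(453,226)],.024))
E
```

```text
stand [[0.6106 0.2324 0.012 ]
 [0.5906 0.0044 0.012 ]
 [0.4922 0.013  0.012 ]
 [0.5091 0.2383 0.012 ]]
mat [[ 0.6168 -0.127   0.004 ]
 [ 0.6192 -0.2994  0.004 ]
 [ 0.4233 -0.2997  0.004 ]
 [ 0.4223 -0.128   0.004 ]]
sp [[ 0.5594 -0.139   0.024 ]
 [ 0.5741 -0.2688  0.024 ]]
ma [[ 0.4619 -0.1499  0.024 ]
 [ 0.4666 -0.2869  0.024 ]]
```

View pics/c1.png

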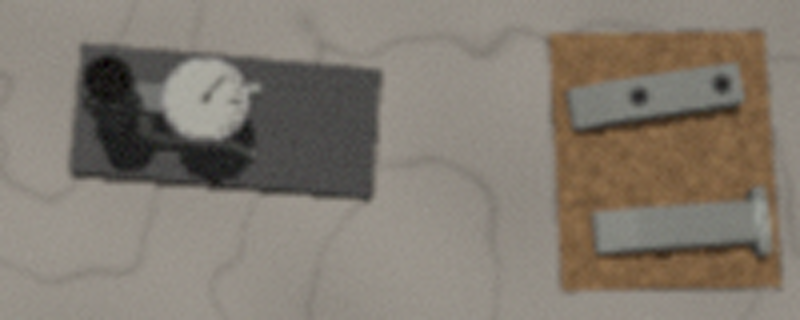

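The crop agrees with this: the bars' noses point left towards the stand, and the master is the lower one with its T to the right. The stand's yaw is about 85°. I'll move over the mat and align the tool.

Request:
{"api": "carry_out", "payload": {
  "rows": [
    [0.038,-0.0134,0,0,0,0,0.085],
    [0.038,-0.0134,0,0,0,0,0.085],
    [0.038,-0.0134,0,0,0,0,0.085],
    [0.038,-0.0134,0,0,0,0,0.085],
    [0.038,-0.0134,0,0,0,0,0.085],
    [0.038,-0.0134,0,0,0,0,0.085],
    [0.038,-0.0134,0,0,0,0,0.085],
    [0.038,-0.0134,0,0,0,0,0.085],
    [0.038,-0.0134,0,0,0,0,0.085],
    [0.038,-0.0134,0,0,0,0,0.085]
  ]
}}

```text
time: 0.93
tcp_pos: [0.4934, -0.2329, 0.4045]
eef_rot: [0.984, 0.177, -0.0, -0.0]
force: [0.4, -1.3, -0.4]
finger_gap: 0.0844
grasp_force: 0.0
```

Request:
{"api": "carry_out", "payload": {
  "rows": [
    [0.035,-0.013,0,0,0,-0.12,0.085],
    [0,0,0,0,0,-0.12,0.085],
    [0,0,0,0,0,-0.12,0.085],
    [0,0,0,0,0,-0.12,0.085],
    [0,0,0,0,0,-0.12,0.085],
    [0,0,0,0,0,-0.12,0.085],
    [0,0,0,0,0,-0.12,0.085],
    [0,0,0,0,0,-0.12,0.085],
    [0,0,0,0,0,-0.12,0.085],
    [0,0,0,0,0,-0.055,0.085]
  ]
}}

```text
time: 1.77
tcp_pos: [0.5205, -0.2103, 0.4043]
eef_rot: [0.733, 0.68, -0.0, -0.0]
force: [-0.2, -0.1, 0.8]
finger_gap: 0.0848
grasp_force: 0.0
```

```bash
python3 - <<'E'
from h import *
s=env.read_state(); im=env.read_camera("wrist"); 
print(s["time"],s["tcp_pos"],Rot.from_quat(s["eef_rot"]).as_matrix(),s["joint_positions"])
cv2.imwrite("pics/w1.png",im[:,:,::-1]); import pickle; pickle.dump(s,open("w1.pkl","wb"))
E
```

```text
1.7667 [ 0.5205 -0.2103  0.4043] [[ 0.0748  0.9972 -0.0007]
 [ 0.9972 -0.0748  0.0005]
 [ 0.0004 -0.0007 -1.    ]] [-0.5927  0.3938  1.3854  0.      1.3632 -0.5179]
```

View pics/w1.png

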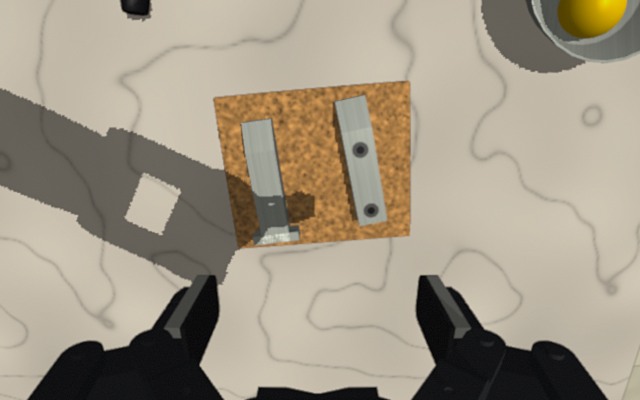

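The wrist view shows the master with its nose end at about (256,121) and its T at (275,236). The spacer runs from about (351,98) to (372,222). I'll zoom in for accurate corners.

```bash
python3 - <<'E'
import cv2
im=cv2.imread("pics/w1.png")
cv2.imwrite("pics/w1c.png",cv2.resize(im[85:250,225:405],None,fx=3.6,fy=3.6,interpolation=cv2.INTER_CUBIC))
E
```

```text
(no output)
```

View pics/w1c.png

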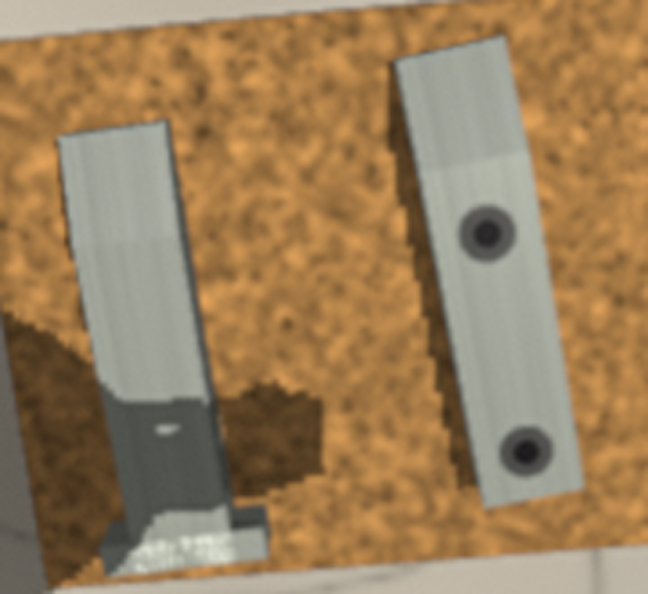

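Request:
{"api": "carry_out", "payload": {
  "rows": [
    [0.041,0,0,0,0,0,0.085],
    [0.041,0,0,0,0,0,0.085],
    [0.041,0,0,0,0,0,0.085],
    [0.041,0,0,0,0,0,0.085],
    [0.041,0,0,0,0,0,0.085],
    [0.041,0,0,0,0,0,0.085],
    [0.035,0,0,0,0,0,0.085],
    [0,0,0,0,0,0,0.085]
  ]
}}

```text
time: 2.48
tcp_pos: [0.5428, 0.0749, 0.4045]
eef_rot: [0.734, 0.679, 0.0, -0.001]
force: [-0.5, -0.3, 0.3]
finger_gap: 0.0851
grasp_force: 0.0
```

```bash
python3 - <<'E'
from h import *
import pickle
s=env.read_state(); im=env.read_camera("wrist"); 
print(s["time"],s["tcp_pos"])
cv2.imwrite("pics/w2.png",im[:,:,::-1]); pickle.dump(s,open("w2.pkl","wb"))
c=w2px("wrist",[.55,.122,.012],s)[0]; print(c)
cv2.imwrite("pics/w2c.png",cv2.resize(im[:300,200:440,::-1],None,fx=2,fy=2,interpolation=cv2.INTER_CUBIC))
E
```

```text
2.4833 [0.5428 0.0749 0.4045]
[321.0343 123.5395]
```

View pics/w2c.png

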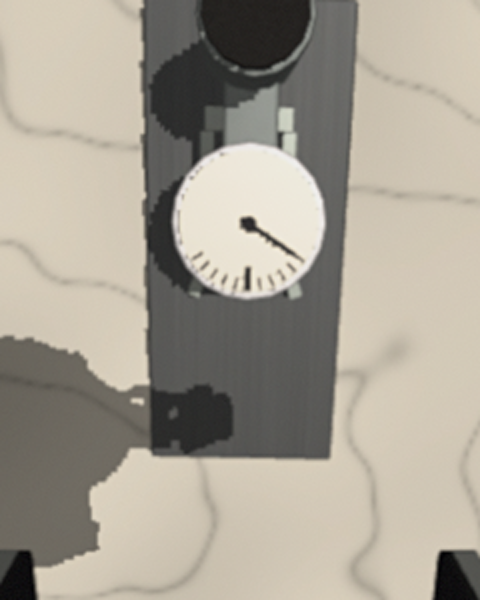

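The stand view shows the near plate corners at crop (153,456) and (330,459), the dial centre at (249,221), and the zero mark at the bottom. The needle is 1 rad short of the mark. Next I'll fit the poses.

```bash
cat > fit.py <<'E'
from h import *
import pickle
from scipy.optimize import least_squares
s1=pickle.load(open("w1.pkl","rb"));s2=pickle.load(open("w2.pkl","rb"))
def P(p,m,z):
    c,s=np.cos(p[2]),np.sin(p[2]); m=np.array(m,float)
    return np.c_[p[0]+c*m[:,0]-s*m[:,1],p[1]+s*m[:,0]+c*m[:,1],np.broadcast_to(z,len(m))]
def fit(st,m,z,uv,p0):
    r=least_squares(lambda p:(w2px("wrist",P(p,m,z),st)-uv).ravel(),p0,x_scale=[.01,.01,.1])
    return r.x,r.fun.reshape(-1,2)
f=lambda a:np.array(a)/3.6+[225,85]
a=np.array
# master (z on mat .004): nose top edge z=.015, slope start z=.024
M=[(.065,.015),(.065,-.015),(.035,.015),(.035,-.015),(-.065,.025),(-.065,-.025)]
MZ=.004+a([.011,.011,.02,.02,.02,.02])
pm,rm=fit(s1,M,MZ,f([(60,138),(165,122),(77,246),(183,235),(108,575),(266,557)]),[.466,-.22,1.5])
S=[(.065,.015),(.065,-.015),(.035,.015),(.035,-.015),(-.065,.015),(-.065,-.015)]
SZ=.004+a([.011,.011,.022,.022,.022,.022])
ps,rs=fit(s1,S,SZ,f([(397,62),(503,38),(420,170),(528,152),(487,507),(583,488)]),[.566,-.2,1.7])
g=lambda q:np.array(q)/2+[200,0]
w=px2w("wrist",g([(153,456),(330,459),(145.5,100),(351,100),(143,5),(356,5)]),.012,s2)
# stand: corners at x=-.13, edge lines y=+-.05
def res(p):
    c,s=np.cos(p[2]),np.sin(p[2]); d=w[:,:2]-p[:2]; x=d[:,0]*c+d[:,1]*s; y=-d[:,0]*s+d[:,1]*c
    return np.r_[x[:2]+.13, y-a([.05,-.05]*3)]
r=least_squares(res,[.55,.137,1.49]); pst=r.x
if __name__=="__main__":
    print("master",pm,np.degrees(pm[2]),"\n",rm);print("spacer",ps,np.degrees(ps[2]),"\n",rs);print("stand",pst,np.degrees(pst[2]),r.fun*1000)
    for h in (0,.005,.01): 
        d=px2w("wrist",g([(249,221)]),.091-h,s2)[0]; print("dial",h,d,"model",P(pst,[(.002,0)],0)[0])
    print("railends px",g([(196,293),(294,295)]),w2px("wrist",P(pst,[(-.038,.0235),(-.038,-.0235)],.02),s2))
    print("pad",P(pst,[(.072,0)],.13))
E
python3 fit.py
```

```text
master [ 0.467  -0.2206  1.626 ] 93.16520476891054 
 [[ 0.2664 -0.51  ]
 [ 0.5683 -0.1462]
 [-0.5622  0.5413]
 [-0.5389 -0.3213]
 [-0.5264  0.4369]
 [ 0.8027  0.1431]]
spacer [ 0.5665 -0.2055  1.7119] 98.08489930888192 
 [[-0.3091 -0.4102]
 [ 0.3058 -0.3878]
 [-0.0657  1.0679]
 [ 0.1879 -0.4734]
 [-0.6467  0.3157]
 [ 0.5181 -0.0223]]
stand [0.5531 0.1373 1.4807] 84.83653273937685 [ 0.1948 -0.1948 -0.8554  0.8143 -1.0612  0.877  -0.6583  0.8836]
dial 0 [0.5533 0.1396 0.091 ] model [0.5533 0.1393 0.    ]
dial 0.005 [0.5533 0.1393 0.086 ] model [0.5533 0.1393 0.    ]
dial 0.01 [0.5534 0.1389 0.081 ] model [0.5533 0.1393 0.    ]
railends px [[298.  146.5]
 [347.  147.5]] [[299.0394 146.7894]
 [345.7489 147.4604]]
pad [[0.5596 0.209  0.13  ]]
```

Request:
{"api": "carry_out", "payload": {
  "rows": [
    [-0.0388,-0.0064,0.012,0,0,0,0.06],
    [-0.0388,-0.0064,0.012,0,0,0,0.06],
    [-0.0388,-0.0064,0.012,0,0,0,0.06],
    [-0.0388,-0.0064,0.012,0,0,0,0.06],
    [-0.0388,-0.0064,0.012,0,0,0,0.06],
    [-0.0388,-0.0064,0.012,0,0,0,0.06],
    [-0.0388,-0.0064,0.012,0,0,0,0.06],
    [-0.0388,-0.0064,0.012,0,0,0,0.06],
    [0,0,0.03,0,0,-0.067,0.06],
    [0,0,0.03,0,0,-0.066,0.06]
  ]
}}

```text
time: 3.37
tcp_pos: [0.4659, -0.2384, 0.2481]
eef_rot: [0.69, 0.724, -0.0, 0.001]
force: [0.5, 0.1, 0.1]
finger_gap: 0.0598
grasp_force: 0.0
```

```bash
cat > go.py <<'E'
# go.py px py stand|master|spacer x  z yawdeg : print tool shift to put TCP over local x of body
import sys; from fit import *
s=env.read_state(); body={"stand":pst,"master":pm,"spacer":ps}[sys.argv[1]]; x=float(sys.argv[2]); z=float(sys.argv[3])
y=float(sys.argv[4]) if len(sys.argv)>4 else 0.
t=P(body,[(x,y)],z)[0]; R=Rot.from_quat(s["eef_rot"]).as_matrix(); yaw=np.arctan2(R[1,0],R[0,0])
d=(body[2]-yaw+np.pi)%(2*np.pi)-np.pi
print("t",round(s["time"],2),"tcp",s["tcp_pos"],"shift now-axes",R.T@(t-s["tcp_pos"]),"tool rz",round(-d,4),"tilt",R[:,2],"F",s["force"],"gap",s["finger_gap"])
c,q=np.cos(pst[2]),np.sin(pst[2]); e=s["tcp_pos"][:2]-pst[:2]; print("stand frame tcp",c*e[0]+q*e[1],-q*e[0]+c*e[1])
E
python3 go.py master -0.010 0.180
```

```text
t 3.37 tcp [ 0.4659 -0.2384  0.2481] shift now-axes [0.0079 0.002  0.0681] tool rz -0.0063 tilt [ 0.0015 -0.0016 -1.    ] F [0.4618 0.0981 0.1227] gap 0.05980797731762005
stand frame tcp -0.38204407489406317 0.05303144850921845
```

Request:
{"api": "carry_out", "payload": {
  "rows": [
    [0.004,0.001,0.017,0,0,-0.006,0.06],
    [0.004,0.001,0.017,0,0,0,0.06],
    [0,0,0.017,0,0,0,0.06],
    [0,0,0.017,0,0,0,0.06],
    [0,0,0,0,0,0,0.06],
    [0,0,0,0,0,0,0.06]
  ]
}}

```text
time: 3.87
tcp_pos: [0.4682, -0.2279, 0.1805]
eef_rot: [0.687, 0.727, -0.0, -0.001]
force: [-1.4, -1.2, 0.9]
finger_gap: 0.0603
grasp_force: 0.0
```

```bash
python3 go.py master -0.010 0.180
```

```text
t 3.87 tcp [ 0.4682 -0.2279  0.1805] shift now-axes [-0.0025 -0.0008  0.0005] tool rz 0.0011 tilt [-0.0012  0.0008 -1.    ] F [-1.3584 -1.2322  0.9241] gap 0.06027061666068649
stand frame tcp -0.37141905449664553 0.05162638586154361
```

Request:
{"api": "carry_out", "payload": {
  "rows": [
    [0,0,0,0,0,0,0.02],
    [0,0,0,0,0,0,0.02],
    [0,0,0,0,0,0,0.02],
    [0,0,0,0,0,0,0.02],
    [0,0,0,0,0,0,0.02],
    [0,0,-0.02,0,0,0,0.02],
    [0,0,-0.03,0,0,0,0.02],
    [0,0,-0.03,0,0,0,0.02],
    [0,0,0,0,0,0,0.02]
  ],
  "newtons": 80
}}

```text
time: 4.62
tcp_pos: [0.4694, -0.2279, 0.266]
eef_rot: [0.686, 0.727, 0.0, 0.005]
force: [0.0, -1.3, -3.7]
finger_gap: 0.0277
grasp_force: 81.4
```

```bash
python3 go.py stand -0.115 0.220
```

```text
t 4.62 tcp [ 0.4694 -0.2279  0.266 ] shift now-axes [0.2463 0.0874 0.0451] tool rz 0.1482 tilt [ 0.0072 -0.0057 -1.    ] F [ 0.0004 -1.3398 -3.7249] gap 0.027721624390954852
stand frame tcp -0.37123455900326263 0.05045483751030867
```

Request:
{"api": "carry_out", "payload": {
  "rows": [
    [0.0344,0.0125,0,0,0,0,0.02],
    [0.0344,0.0125,0,0,0,0,0.02],
    [0.0344,0.0125,0,0,0,0.05,0.02],
    [0.0344,0.0125,0,0,0,0.05,0.02],
    [0.0344,0.0125,0,0,0,0.048,0.02],
    [0.034,0.0125,0,0,0,0,0.02],
    [0.034,0.0125,0.02,0,0,0,0.02],
    [0,0,0.02,0,0,0,0.02],
    [0,0,0,0,0,0,0.02],
    [0,0,0,0,0,0,0.02]
  ]
}}

```text
time: 5.45
tcp_pos: [0.5567, 0.0117, 0.2195]
eef_rot: [0.738, 0.675, -0.001, -0.001]
force: [0.0, 0.5, -4.3]
finger_gap: 0.0277
grasp_force: 81.2
```

```bash
python3 go.py stand -0.1205 0.1885; python3 - <<'E'
from h import *
im=env.read_camera("wrist"); cv2.imwrite("pics/w3.png",im[:,:,::-1])
E
```

```text
t 5.45 tcp [0.5567 0.0117 0.2195] shift now-axes [ 0.0042 -0.0148  0.031 ] tool rz 0.0005 tilt [-0.0034  0.0004 -1.    ] F [ 0.0447  0.5354 -4.2576] gap 0.02773139383818355
stand frame tcp -0.12471823760847492 -0.01492112816431711
```

View pics/w3.png

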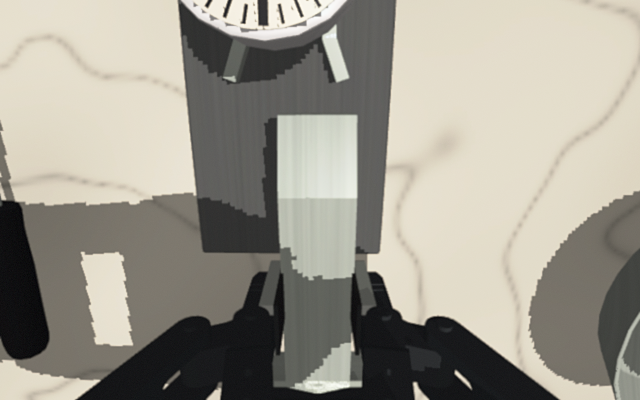

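The wrist view shows the master held straight, with its nose edge centred at column 317. The rail mouth's flare ends are at (236,78) and (340,78), so the middle is column 288. That matches the computed −15 mm lateral shift.

Request:
{"api": "carry_out", "payload": {
  "rows": [
    [0.002,-0.0074,0.005,0,0,0,0.02],
    [0.002,-0.0074,0.01,0,0,0,0.02],
    [0,0,0.01,0,0,0,0.02],
    [0,0,0.004,0,0,0,0.02],
    [0,0,0,0,0,0,0.02],
    [0,0,0,0,0,0,0.02]
  ]
}}

```text
time: 6.0
tcp_pos: [0.5433, 0.0165, 0.1921]
eef_rot: [0.738, 0.674, 0.0, 0.0]
force: [0.1, 0.5, -5.3]
finger_gap: 0.0279
grasp_force: 81.2
```

```bash
python3 go.py stand -0.1205 0.1885
```

```text
t 6.0 tcp [0.5433 0.0165 0.1921] shift now-axes [ 0.0007 -0.0011  0.0036] tool rz -0.0006 tilt [ 0.0009 -0.0002 -1.    ] F [ 0.1482  0.4834 -5.3385] gap 0.027943614966009472
stand frame tcp -0.12119216218126252 -0.0011320113998788146
```

Request:
{"api": "carry_out", "payload": {
  "rows": [
    [0,-0.001,0.0025,0,0,0,0.02],
    [0,0,0.0007,0,0,0,0.02],
    [0,0,0,0,0,0,0.02]
  ]
}}

```text
time: 6.25
tcp_pos: [0.5425, 0.0168, 0.1901]
eef_rot: [0.738, 0.675, 0.001, 0.001]
force: [-1.8, -1.8, 6.1]
finger_gap: 0.0283
grasp_force: 82.8
```

Request:
{"api": "carry_out", "payload": {
  "rows": [
    [0,0,0.0005,0,0,0,0.02],
    [0,0,0,0,0,0,0.02]
  ]
}}

```text
time: 6.42
tcp_pos: [0.5425, 0.0168, 0.1901]
eef_rot: [0.738, 0.675, 0.001, 0.001]
force: [-4.5, -0.0, 11.3]
finger_gap: 0.0277
grasp_force: 83.5
```

Request:
{"api": "carry_out", "payload": {
  "rows": [
    [0.006,0,-0.001,0,0,0,0.02],
    [0.006,0,0,0,0,0,0.02],
    [0.006,0,0,0,0,0,0.02],
    [0.006,0,0,0,0,0,0.02],
    [0,0,0,0,0,0,0.02],
    [0,0,0,0,0,0,0.02]
  ]
}}

```text
time: 6.92
tcp_pos: [0.5447, 0.0418, 0.1901]
eef_rot: [0.738, 0.675, 0.001, 0.001]
force: [-0.1, 1.5, 6.4]
finger_gap: 0.0278
grasp_force: 82.7
```

```bash
python3 go.py stand -0.0975 0.1885
```

```text
t 6.92 tcp [0.5447 0.0418 0.1901] shift now-axes [-0.0016 -0.0002  0.0016] tool rz 0.0008 tilt [ 0.0032  0.0001 -1.    ] F [-0.1139  1.5392  6.4422] gap 0.027764510734313207
stand frame tcp -0.09585884557303462 -0.00021760944637400428
```

Request:
{"api": "carry_out", "payload": {
  "rows": [
    [0.005,0,0,0,0,0,0.02],
    [0.005,0,0,0,0,0,0.02],
    [0.005,0,0,0,0,0,0.02],
    [0.005,0,0,0,0,0,0.02],
    [0,0,0,0,0,0,0.02]
  ]
}}

```text
time: 7.33
tcp_pos: [0.5465, 0.0617, 0.1901]
eef_rot: [0.738, 0.675, 0.001, 0.001]
force: [-0.1, 0.3, 6.6]
finger_gap: 0.0279
grasp_force: 82.7
```

Request:
{"api": "carry_out", "payload": {
  "rows": [
    [0,0,0,0,0,0,0.06],
    [0,0,0,0,0,0,0.06],
    [0,0,0,0,0,0,0.06],
    [0,0,-0.02,0,0,0,0.06],
    [-0.01,0,-0.03,0,0,0,0.06],
    [-0.04,0,0,0,0,0,0.02],
    [-0.04,0,0,0,0,0,0.02],
    [0,0,0,0,0,0,0.02],
    [0,0,0,0,0,0,0.02]
  ]
}}

```text
time: 8.08
tcp_pos: [0.5376, -0.0303, 0.2391]
eef_rot: [0.739, 0.673, 0.0, 0.0]
force: [0.9, 0.1, 0.3]
finger_gap: 0.0201
grasp_force: 0.0
```

```bash
python3 go.py stand -0.151 0.190
```

```text
t 8.08 tcp [ 0.5376 -0.0303  0.2391] shift now-axes [0.0173 0.0003 0.0491] tool rz -0.0031 tilt [ 0.0002  0.0001 -1.    ] F [0.8537 0.0729 0.3238] gap 0.02008935922149109
stand frame tcp -0.16829105362950128 0.0003231243852000725
```

Request:
{"api": "carry_out", "payload": {
  "rows": [
    [0,0,0.02,0,0,0.003,0.02],
    [0,0,0.02,0,0,0,0.02],
    [0,0,0.009,0,0,0,0.02],
    [0.008,0,0,0,0,0,0.02],
    [0.008,0,0,0,0,0,0.02],
    [0.008,0,0,0,0,0,0.02],
    [0.008,0,0,0,0,0,0.02],
    [0,0,0,0,0,0,0.02]
  ]
}}

```text
time: 8.75
tcp_pos: [0.5409, 0.0049, 0.1908]
eef_rot: [0.739, 0.674, 0.001, 0.0]
force: [-0.3, -0.9, 0.1]
finger_gap: 0.0199
grasp_force: 0.0
```

```bash
python3 go.py stand -0.101 0.190
```

```text
t 8.75 tcp [0.5409 0.0049 0.1908] shift now-axes [0.0319 0.0002 0.0008] tool rz -0.0011 tilt [ 0.0014  0.     -1.    ] F [-0.2696 -0.9394  0.1136] gap 0.019943635956945007
stand frame tcp -0.13292654684597416 0.00020392079280641233
```

Request:
{"api": "carry_out", "payload": {
  "rows": [
    [0.005,0,0,0,0,0,0.02],
    [0.005,0,0,0,0,0,0.02],
    [0.005,0,0,0,0,0,0.02],
    [0.005,0,0,0,0,0,0.02],
    [0.003,0,0,0,0,0,0.02],
    [0.002,0,0,0,0,0,0.02],
    [0.001,0,0,0,0,0,0.02],
    [0,0,0,0,0,0,0.02]
  ]
}}

```text
time: 9.42
tcp_pos: [0.5433, 0.0291, 0.1902]
eef_rot: [0.739, 0.673, 0.0, 0.0]
force: [0.3, -3.2, 2.6]
finger_gap: 0.0202
grasp_force: 1.4
```

Request:
{"api": "carry_out", "payload": {
  "rows": [
    [0.0006,0,0,0,0,0,0.02],
    [0.0006,0,0,0,0,0,0.02],
    [0.0006,0,0,0,0,0,0.02],
    [0,0,0,0,0,0,0.02]
  ]
}}

```text
time: 9.75
tcp_pos: [0.5434, 0.0306, 0.1902]
eef_rot: [0.739, 0.673, 0.0, 0.0]
force: [0.5, -5.3, 3.7]
finger_gap: 0.02
grasp_force: 2.3
```

```bash
python3 go.py stand -0.101 0.190;  python3 - <<'E'
from h import *
im=env.read_camera("wrist"); cv2.imwrite("pics/w4.png",im[:,:,::-1])
E
```

```text
t 9.75 tcp [0.5434 0.0306 0.1902] shift now-axes [0.0061 0.0001 0.0002] tool rz -0.0031 tilt [ 0.0005 -0.0003 -1.    ] F [ 0.5479 -5.3021  3.6634] gap 0.019979609649618365
stand frame tcp -0.10706381100184854 7.301347100672866e-05
```

View pics/w4.png

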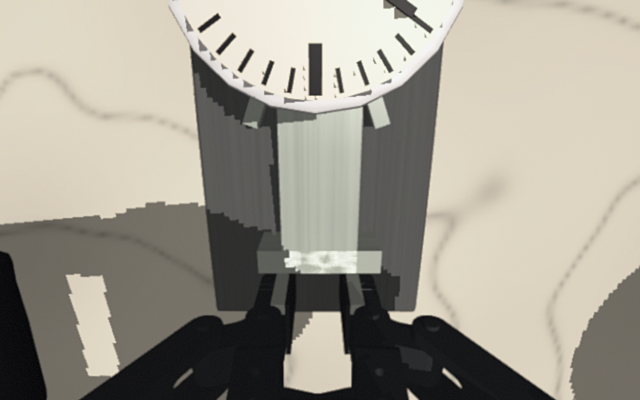

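The view shows the master straight in the slideway, with its T crossbar at rows 250–273. I'll convert the tail edge to stand x.

```bash
python3 - <<'E'
from fit import *
s=env.read_state()
for u in [(260,273),(320,273),(381,273),(320,250)]:
    e=px2w("wrist",[u],.032,s)[0][:2]-pst[:2]; c,q=np.cos(pst[2]),np.sin(pst[2]); print(u,c*e[0]+q*e[1],-q*e[0]+c*e[1])
E
```

```text
(260, 273) -0.09694274120195058 0.023466778773038093
(320, 273) -0.09693996222823424 -0.0012180724728951915
(381, 273) -0.09705088214747572 -0.026325536119074067
(320, 250) -0.08648509764144258 -0.0012115271347987152
```

Request:
{"api": "carry_out", "payload": {
  "rows": [
    [0.0005,0,0,0,0,0,0.02],
    [0.0005,0,0,0,0,0,0.02],
    [0,0,0,0,0,0,0.02]
  ]
}}

```text
time: 10.05
tcp_pos: [0.5434, 0.0317, 0.1901]
eef_rot: [0.739, 0.673, 0.0, 0.0]
force: [-0.3, -4.2, 4.2]
finger_gap: 0.0196
grasp_force: 2.4
```

```bash
python3 go.py stand -0.101 0.190
```

```text
t 10.05 tcp [0.5434 0.0317 0.1901] shift now-axes [0.005  0.0001 0.0001] tool rz -0.0031 tilt [ 0.0003 -0.0002 -1.    ] F [-0.2746 -4.1586  4.2356] gap 0.019598451081463505
stand frame tcp -0.10602965476630238 0.0001048382552204432
```

Request:
{"api": "carry_out", "payload": {
  "rows": [
    [0.001,0,0,0,0,0,0.02],
    [0.001,0,0,0,0,0,0.02],
    [0.0007,0,0,0,0,0,0.02],
    [0.0005,0,0,0,0,0,0.02],
    [0,0,0,0,0,0,0.02]
  ]
}}

```text
time: 10.47
tcp_pos: [0.5437, 0.0349, 0.1901]
eef_rot: [0.739, 0.673, 0.0, 0.0]
force: [-0.6, -4.3, 2.9]
finger_gap: 0.0199
grasp_force: 2.3
```

Request:
{"api": "carry_out", "payload": {
  "rows": [
    [0.0005,0,0,0,0,0,0.02],
    [0.0005,0,0,0,0,0,0.02],
    [0,0,0,0,0,0,0.02]
  ]
}}

```text
time: 10.72
tcp_pos: [0.5438, 0.0359, 0.1901]
eef_rot: [0.739, 0.673, 0.0, 0.0]
force: [0.3, -4.7, 4.0]
finger_gap: 0.0201
grasp_force: 2.4
```

```bash
python3 go.py stand -0.101 0.190
```

```text
t 10.72 tcp [0.5438 0.0359 0.1901] shift now-axes [0.0008 0.0001 0.0001] tool rz -0.003 tilt [ 0.0001 -0.0001 -1.    ] F [ 0.3282 -4.6571  3.9829] gap 0.020127939252041253
stand frame tcp -0.10179341920028287 0.00014200137622902634
```

Still free rubbing at 4–5 N, so I'll creep on until the stop shows in the force.

Request:
{"api": "carry_out", "payload": {
  "rows": [
    [0.0004,0,0,0,0,0,0.02],
    [0.0004,0,0,0,0,0,0.02],
    [0,0,0,0,0,0,0.02]
  ]
}}

```text
time: 10.97
tcp_pos: [0.5438, 0.0365, 0.19]
eef_rot: [0.739, 0.673, -0.0, 0.0]
force: [-0.6, -6.3, 4.1]
finger_gap: 0.0201
grasp_force: 3.3
```

Request:
{"api": "carry_out", "payload": {
  "rows": [
    [0.0004,0,0,0,0,0,0.02],
    [0.0004,0,0,0,0,0,0.02],
    [0,0,0,0,0,0,0.02]
  ]
}}

```text
time: 11.22
tcp_pos: [0.5439, 0.0368, 0.1901]
eef_rot: [0.739, 0.674, -0.001, 0.001]
force: [-1.9, -11.9, 5.4]
finger_gap: 0.0201
grasp_force: 5.8
```

Stop contact at TCP stand x −100.9 mm, about 8 N. The master is home. Now I'll retreat, rise, close the fingers and go over the pad.

Request:
{"api": "carry_out", "payload": {
  "rows": [
    [-0.005,0,0,0,0,0,0.02],
    [-0.015,0,0,0,0,0,0.02],
    [0,0,-0.04,0,0,0,0],
    [0,0,-0.04,0,0,0,0],
    [0,0,-0.04,0,0,0,0],
    [0.02,0,-0.03,0,0,0,0],
    [0.041,0,0,0,0,0,0],
    [0.041,0,0,0,0,0,0],
    [0.041,0,0,0,0,0,0],
    [0,0,0,0,0,0,0]
  ]
}}

```text
time: 12.05
tcp_pos: [0.5545, 0.166, 0.3394]
eef_rot: [0.737, 0.676, 0.001, -0.001]
force: [-0.9, 0.3, 1.5]
finger_gap: -0.0001
grasp_force: 0.0
```

```bash
python3 go.py stand 0.072 0.308;  python3 - <<'E'
from h import *
import pickle
s=env.read_state();pickle.dump(s,open("w5.pkl","wb"))
im=env.read_camera("wrist"); cv2.imwrite("pics/w5.png",im[:,:,::-1])
E
```

```text
t 12.05 tcp [0.5545 0.166  0.3394] shift now-axes [0.0432 0.0013 0.0316] tool rz 0.0028 tilt [-0.0012  0.0029 -1.    ] F [-0.8855  0.3463  1.4532] gap -5.22325443504402e-05
stand frame tcp 0.028743467504459365 0.0011526670133596394
```

View pics/w5.png

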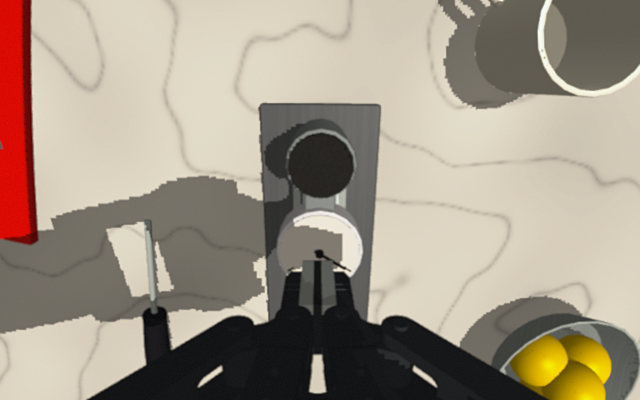

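Request:
{"api": "carry_out", "payload": {
  "rows": [
    [0.0216,0.0006,0,0,0,0.003,0],
    [0.0216,0.0007,0.01,0,0,0,0],
    [0,0,0.015,0,0,0,0],
    [0,0,0.006,0,0,0,0],
    [0,0,0,0,0,0,0]
  ]
}}

```text
time: 12.52
tcp_pos: [0.5604, 0.2021, 0.3071]
eef_rot: [0.74, 0.672, -0.002, -0.001]
force: [0.1, 0.3, 0.6]
finger_gap: 0.0
grasp_force: 0.0
```

```bash
python3 go.py stand 0.072 0.290;  python3 - <<'E'
from fit import *
s=pickle.load(open("w5.pkl","rb"))
print(w2px("wrist",P(pst,[(.072,0)],.125),s))
E
```

```text
t 12.52 tcp [0.5604 0.2021 0.3071] shift now-axes [ 0.0067 -0.0015  0.0171] tool rz -0.0066 tilt [-0.0041 -0.0003 -1.    ] F [0.0947 0.2686 0.6474] gap 8.893334618776482e-06
stand frame tcp 0.0652602777766126 -0.0015045489356824478
[[320.257  165.5766]]
```

Request:
{"api": "carry_out", "payload": {
  "rows": [
    [0.006,-0.0013,0.002,0,0,0,0],
    [0,0,0.002,0,0,0,0],
    [0,0,0.002,0,0,0,0],
    [0,0,0.002,0,0,0,0],
    [0,0,0.002,0,0,0,0],
    [0,0,0,0,0,0,0]
  ]
}}

```text
time: 13.02
tcp_pos: [0.5599, 0.2089, 0.2987]
eef_rot: [0.74, 0.672, -0.0, -0.0]
force: [0.3, -0.9, 0.4]
finger_gap: 0.0001
grasp_force: 0.0
```

Request:
{"api": "carry_out", "payload": {
  "rows": [
    [0,0,0.002,0,0,0,0],
    [0,0,0.002,0,0,0,0],
    [0,0,0.002,0,0,0,0],
    [0,0,0,0,0,0,0]
  ]
}}

```text
time: 13.35
tcp_pos: [0.56, 0.209, 0.294]
eef_rot: [0.74, 0.672, 0.0, 0.0]
force: [-1.6, -0.7, 5.9]
finger_gap: 0.0001
grasp_force: 3.4
```

Request:
{"api": "carry_out", "payload": {
  "rows": [
    [0,0,0.002,0,0,0,0],
    [0,0,0.002,0,0,0,0],
    [0,0,0,0,0,0,0]
  ]
}}

```text
time: 13.6
tcp_pos: [0.56, 0.209, 0.2901]
eef_rot: [0.74, 0.672, 0.0, 0.0]
force: [-2.2, -0.7, 7.9]
finger_gap: 0.0001
grasp_force: 3.8
```

Request:
{"api": "carry_out", "payload": {
  "rows": [
    [0,0,0.002,0,0,0,0],
    [0,0,0.002,0,0,0,0],
    [0,0,0.001,0,0,0,0],
    [0,0,0,0,0,0,0]
  ]
}}

```text
time: 13.93
tcp_pos: [0.56, 0.209, 0.2852]
eef_rot: [0.74, 0.672, 0.0, 0.0]
force: [-3.3, -1.8, 9.0]
finger_gap: -0.0002
grasp_force: 4.4
```

Request:
{"api": "carry_out", "payload": {
  "rows": [
    [0,0,0.001,0,0,0,0],
    [0,0,0.001,0,0,0,0],
    [0,0,0,0,0,0,0]
  ]
}}

```text
time: 14.18
tcp_pos: [0.56, 0.209, 0.2837]
eef_rot: [0.74, 0.672, 0.001, 0.001]
force: [-5.3, -2.1, 12.8]
finger_gap: 0.0
grasp_force: 6.4
```

Request:
{"api": "carry_out", "payload": {
  "rows": [
    [0,0,0.001,0,0,0,0],
    [0,0,0.001,0,0,0,0],
    [0,0,0,0,0,0,0]
  ]
}}

```text
time: 14.43
tcp_pos: [0.56, 0.209, 0.282]
eef_rot: [0.74, 0.672, 0.001, 0.001]
force: [-5.8, -1.5, 14.9]
finger_gap: 0.0
grasp_force: 7.3
```

Request:
{"api": "carry_out", "payload": {
  "rows": [
    [0,0,0.001,0,0,0,0],
    [0,0,0.0007,0,0,0,0],
    [0,0,0,0,0,0,0],
    [0,0,-0.01,0,0,0,0],
    [0,0,-0.03,0,0,0,0],
    [-0.035,0,-0.02,0,0,0,0],
    [-0.041,0,0,0,0,0,0],
    [-0.041,0,0,0,0,0,0],
    [0,0,0,0,0,0,0]
  ]
}}

```text
time: 15.18
tcp_pos: [0.5486, 0.0873, 0.3389]
eef_rot: [0.742, 0.671, -0.0, 0.001]
force: [0.1, -0.9, -0.3]
finger_gap: -0.0
grasp_force: 0.0
```

```bash
python3 go.py stand -0.075 0.192;  python3 - <<'E'
from h import *
import pickle
s=env.read_state();pickle.dump(s,open("w6.pkl","wb"))
im=env.read_camera("wrist"); cv2.imwrite("pics/w6.png",cv2.resize(im[100:320,200:440,::-1],None,fx=3,fy=2.7))
E
```

```text
t 15.18 tcp [0.5486 0.0873 0.3389] shift now-axes [-0.0246  0.0001  0.1469] tool rz -0.0108 tilt [ 0.0006 -0.0017 -1.    ] F [ 0.1005 -0.9372 -0.3011] gap -7.256915654431125e-07
stand frame tcp -0.05016619201635364 -1.1562918975117908e-05
```

View pics/w6.png

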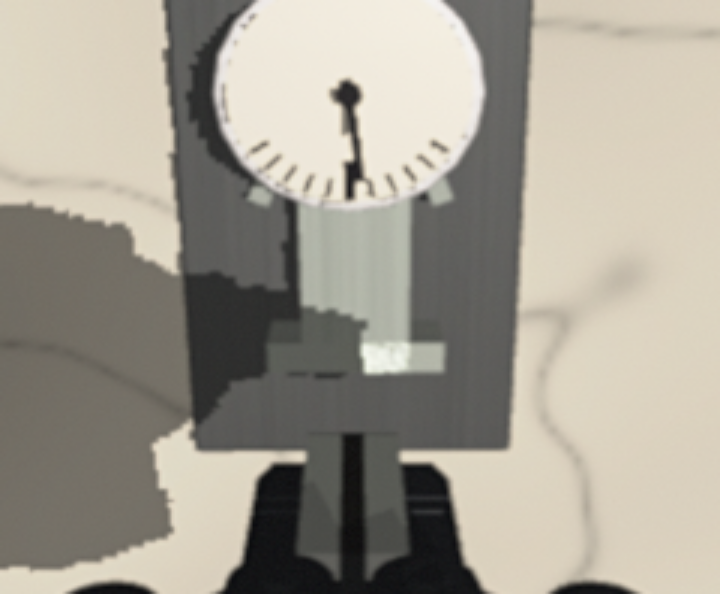

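The needle now points about 0.15 rad short of the long zero mark, so it reads about 0.85. That is inside the tolerance and the head is set. Now I'll grip the master ahead of its crossbar.

Request:
{"api": "carry_out", "payload": {
  "rows": [
    [-0.003,0,0.03,0,0,-0.01,0.06],
    [-0.0035,0,0.04,0,0,0,0.06],
    [0,0,0.035,0,0,0,0.06],
    [0,0,0.025,0,0,0,0.06],
    [0,0,0.017,0,0,0,0.06],
    [0,0,0,0,0,0,0.06],
    [0,0,0,0,0,0,0.06]
  ]
}}

```text
time: 15.82
tcp_pos: [0.5483, 0.0868, 0.1912]
eef_rot: [0.737, 0.676, -0.0, -0.0]
force: [0.8, 0.4, 0.5]
finger_gap: 0.0601
grasp_force: 0.0
```

```bash
python3 go.py stand -0.057 0.191
```

```text
t 15.82 tcp [0.5483 0.0868 0.1912] shift now-axes [-0.0063  0.0002  0.0002] tool rz 0.0049 tilt [-0.0009  0.0002 -1.    ] F [0.823  0.4245 0.4579] gap 0.060082480574055686
stand frame tcp -0.05068086976802573 0.00021832654656188475
```

Request:
{"api": "carry_out", "payload": {
  "rows": [
    [-0.004,0,0,0,0,0.005,0.06],
    [0,0,0,0,0,0,0.06],
    [0,0,0,0,0,0,0.02],
    [0,0,0,0,0,0,0.02],
    [0,0,0,0,0,0,0.02],
    [0,0,0,0,0,0,0.02],
    [0,0,0,0,0,0,0.02]
  ],
  "newtons": 100
}}

```text
time: 16.4
tcp_pos: [0.5482, 0.082, 0.1926]
eef_rot: [0.739, 0.674, 0.001, 0.001]
force: [-0.6, -0.7, 8.2]
finger_gap: 0.0278
grasp_force: 99.6
```

```bash
python3 go.py stand -0.057 0.191
```

```text
t 16.4 tcp [0.5482 0.082  0.1926] shift now-axes [-0.0016 -0.0001  0.0016] tool rz -0.001 tilt [ 0.0022 -0.0002 -1.    ] F [-0.5758 -0.6702  8.1929] gap 0.027812411115395442
stand frame tcp -0.055428892866223586 -0.0001191738532903162
```

Request:
{"api": "carry_out", "payload": {
  "rows": [
    [-0.005,0,0,0,0,0,0.02],
    [-0.01,0,0,0,0,0,0.02],
    [-0.012,0,0,0,0,0,0.02],
    [-0.012,0,0,0,0,0,0.02],
    [-0.012,0,0,0,0,0,0.02],
    [-0.012,0,0,0,0,0,0.02],
    [-0.012,0,0,0,0,0,0.02],
    [-0.012,0,0,0,0,0,0.02],
    [-0.008,0,0,0,0,0,0.02],
    [0,0,0,0,0,0,0.02]
  ]
}}

```text
time: 17.23
tcp_pos: [0.5395, -0.0136, 0.1924]
eef_rot: [0.739, 0.674, 0.001, 0.001]
force: [-2.2, -4.6, 7.5]
finger_gap: 0.0272
grasp_force: 99.6
```

```bash
python3 go.py stand -0.057 0.191
```

```text
t 17.23 tcp [ 0.5395 -0.0136  0.1924] shift now-axes [ 0.0945 -0.0002  0.0014] tool rz -0.0019 tilt [ 0.0019 -0.0005 -1.    ] F [-2.1526 -4.5712  7.5168] gap 0.027194866478140543
stand frame tcp -0.15145699787613237 -3.033053448258001e-05
```

Request:
{"api": "carry_out", "payload": {
  "rows": [
    [0,0,-0.02,0,0,0,0.02],
    [0,0,-0.03,0,0,0,0.02],
    [-0.02,0,-0.02,0,0,0,0.02],
    [0,0,0,0,0,0,0.02]
  ]
}}

```text
time: 17.57
tcp_pos: [0.538, -0.0343, 0.265]
eef_rot: [0.739, 0.674, 0.001, 0.003]
force: [0.8, -0.9, -4.2]
finger_gap: 0.0269
grasp_force: 100.5
```

```bash
python3 go.py master -0.0304 0.2
```

```text
t 17.57 tcp [ 0.538  -0.0343  0.265 ] shift now-axes [-0.2219 -0.0496  0.0652] tool rz -0.1469 tilt [ 0.0062 -0.0029 -1.    ] F [ 0.7505 -0.8547 -4.2035] gap 0.026896310290478495
stand frame tcp -0.172261373800805 -0.0003956088521510151
```

Request:
{"api": "carry_out", "payload": {
  "rows": [
    [-0.037,-0.0083,0,0,0,0,0.02],
    [-0.037,-0.0083,0,0,0,0,0.02],
    [-0.037,-0.0083,0,0,0,0,0.02],
    [-0.037,-0.0083,0,0,0,0,0.02],
    [-0.037,-0.0083,0,0,0,0,0.02],
    [-0.037,-0.0083,0,0,0,0,0.02],
    [0,0,0.02,0,0,-0.073,0.02],
    [0,0,0.02,0,0,-0.073,0.02],
    [0,0,0.015,0,0,0,0.02],
    [0,0,0,0,0,0,0.02]
  ]
}}

```text
time: 18.4
tcp_pos: [0.4666, -0.2484, 0.2028]
eef_rot: [0.688, 0.726, -0.0, -0.004]
force: [-0.8, 1.1, -5.0]
finger_gap: 0.0275
grasp_force: 100.4
```

```bash
python3 go.py master -0.0304 0.1846
```

```text
t 18.4 tcp [ 0.4666 -0.2484  0.2028] shift now-axes [-0.0027  0.002   0.0182] tool rz -0.0009 tilt [-0.0054  0.0046 -1.    ] F [-0.8222  1.1496 -5.0197] gap 0.027457170463616364
stand frame tcp -0.3919151221012969 0.051422997323099844
```

Request:
{"api": "carry_out", "payload": {
  "rows": [
    [-0.003,0.001,0.007,0,0,0,0.02],
    [0,0,0.006,0,0,0,0.02],
    [0,0,0.003,0,0,0,0.02],
    [0,0,0.001,0,0,0,0.02],
    [0,0,0,0,0,0,0.02]
  ]
}}

```text
time: 18.82
tcp_pos: [0.4689, -0.2519, 0.1894]
eef_rot: [0.687, 0.726, 0.0, 0.0]
force: [0.9, -0.2, -5.3]
finger_gap: 0.027
grasp_force: 100.5
```

Request:
{"api": "carry_out", "payload": {
  "rows": [
    [0,0,0.0007,0,0,0,0.02],
    [0,0,0,0,0,0,0.02]
  ]
}}

```text
time: 18.98
tcp_pos: [0.4689, -0.2519, 0.1889]
eef_rot: [0.687, 0.726, 0.0, 0.0]
force: [-0.4, 0.1, -5.7]
finger_gap: 0.0274
grasp_force: 100.5
```

Request:
{"api": "carry_out", "payload": {
  "rows": [
    [0,0,0.0015,0,0,0,0.02],
    [0,0,0.0015,0,0,0,0.02],
    [0,0,0,0,0,0,0.02]
  ]
}}

```text
time: 19.23
tcp_pos: [0.4687, -0.2519, 0.1854]
eef_rot: [0.687, 0.726, 0.0, -0.0]
force: [0.4, 0.0, -4.8]
finger_gap: 0.0273
grasp_force: 100.5
```

Request:
{"api": "carry_out", "payload": {
  "rows": [
    [0,0,0.001,0,0,0,0.02],
    [0,0,0,0,0,0,0.02]
  ]
}}

```text
time: 19.4
tcp_pos: [0.4688, -0.252, 0.1847]
eef_rot: [0.687, 0.726, 0.0, 0.0]
force: [-0.4, 0.1, -3.6]
finger_gap: 0.0276
grasp_force: 100.7
```

Request:
{"api": "carry_out", "payload": {
  "rows": [
    [0,0,0.0005,0,0,0,0.02],
    [0,0,0,0,0,0,0.06],
    [0,0,0,0,0,0,0.06],
    [0,0,0,0,0,0,0.06],
    [0,0,0,0,0,0,0.06],
    [0,0,-0.02,0,0,0,0.06],
    [0,0,-0.03,0,0,0,0.06],
    [0,0.02,-0.01,0,0,-0.04,0.06],
    [0,0.035,0,0,0,-0.046,0.06],
    [0,0,0,0,0,0,0.06]
  ]
}}

```text
time: 20.23
tcp_pos: [0.5269, -0.2471, 0.2455]
eef_rot: [0.654, 0.756, 0.001, 0.003]
force: [0.0, 0.5, 0.4]
finger_gap: 0.0601
grasp_force: 0.0
```

```bash
python3 go.py spacer -0.042 0.183; python3 - <<'E'
from h import *
import pickle
s=env.read_state();pickle.dump(s,open("w7.pkl","wb"))
im=env.read_camera("wrist"); cv2.imwrite("pics/w7.png",im[:,:,::-1])
E
```

```text
t 20.23 tcp [ 0.5269 -0.2471  0.2455] shift now-axes [-0.0063  0.0447  0.0627] tool rz 0.0036 tilt [ 0.0048 -0.0026 -1.    ] F [0.048  0.4792 0.3785] gap 0.06010296346209945
stand frame tcp -0.38526169374957575 -0.008616721258854959
```

View pics/w7.png

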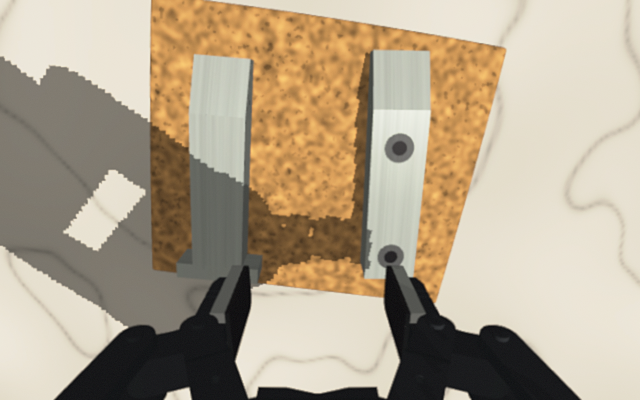

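The wrist view shows the master lying flat on the mat where it started, with its T at (220,267). The spacer has its nose at (400,52) and holes at (399,148) and (390,257). That makes 11 pictures viewed, one over the limit of 10, so I'll view no more and work from numbers. Next I'll grasp the spacer.

Request:
{"api": "carry_out", "payload": {
  "rows": [
    [-0.003,0.022,0,0,0,0.004,0.06],
    [-0.003,0.0225,0,0,0,0,0.06],
    [0,0,0.02,0,0,0,0.06],
    [0,0,0.02,0,0,0,0.06],
    [0,0,0,0,0,0,0.06],
    [0,0,0,0,0,0,0.06]
  ]
}}

```text
time: 20.78
tcp_pos: [0.5679, -0.2473, 0.2035]
eef_rot: [0.657, 0.754, -0.0, -0.001]
force: [0.1, 0.0, 0.5]
finger_gap: 0.0598
grasp_force: 0.0
```

```bash
python3 go.py spacer -0.042 0.183
```

```text
t 20.78 tcp [ 0.5679 -0.2473  0.2035] shift now-axes [-0.0004  0.0044  0.0205] tool rz -0.0046 tilt [-0.0021  0.0014 -1.    ] F [0.1029 0.0406 0.5241] gap 0.059760669605131475
stand frame tcp -0.38178406394575576 -0.04947479270298733
```

Request:
{"api": "carry_out", "payload": {
  "rows": [
    [0,0.004,0.01,0,0,-0.004,0.06],
    [0,0,0.01,0,0,0,0.06],
    [0,0,0,0,0,0,0.06],
    [0,0,0,0,0,0,0.02],
    [0,0,0,0,0,0,0.02],
    [0,0,0,0,0,0,0.02],
    [0,0,0,0,0,0,0.02],
    [0,0,0,0,0,0,0.02],
    [0,0,0,0,0,0,0.02]
  ],
  "newtons": 100
}}

```text
time: 21.53
tcp_pos: [0.5726, -0.2468, 0.1851]
eef_rot: [0.655, 0.755, 0.0, 0.001]
force: [-1.5, 1.0, 6.4]
finger_gap: 0.0276
grasp_force: 99.6
```

```bash
python3 go.py spacer -0.042 0.183
```

```text
t 21.53 tcp [ 0.5726 -0.2468  0.1851] shift now-axes [-0.0002 -0.0002  0.0021] tool rz 0.0001 tilt [ 0.0009 -0.0007 -1.    ] F [-1.4644  1.0368  6.3801] gap 0.027571736544452042
stand frame tcp -0.38086390006153736 -0.05402721832723671
```

Request:
{"api": "carry_out", "payload": {
  "rows": [
    [0,0,-0.02,0,0,0,0.02],
    [0,0,-0.03,0,0,0,0.02],
    [0,0,-0.03,0,0,0,0.02],
    [0,0,0,0,0,0,0.02]
  ]
}}

```text
time: 21.87
tcp_pos: [0.5733, -0.2472, 0.2699]
eef_rot: [0.655, 0.755, 0.001, 0.005]
force: [1.0, -0.1, -2.5]
finger_gap: 0.0273
grasp_force: 100.0
```

```bash
python3 go.py stand -0.155 0.225
```

```text
t 21.87 tcp [ 0.5733 -0.2472  0.2699] shift now-axes [ 0.233  -0.0018  0.0434] tool rz 0.2313 tilt [ 0.0079 -0.0054 -1.    ] F [ 1.0079 -0.1344 -2.5024] gap 0.02727451415580589
stand frame tcp -0.3811587185958492 -0.054753802624275566
```

Request:
{"api": "carry_out", "payload": {
  "rows": [
    [0.0385,0,0,0,0,0,0.02],
    [0.0385,0,0,0,0,0,0.02],
    [0.0385,0,0,0,0,0,0.02],
    [0.0385,0,0,0,0,0,0.02],
    [0.0385,0,0,0,0,0,0.02],
    [0.0385,-0.0018,0,0,0,0,0.02],
    [0,0,0.02,0,0,0.116,0.02],
    [0,0,0.02,0,0,0.115,0.02],
    [0,0,0,0,0,0,0.02],
    [0,0,0,0,0,0,0.02]
  ]
}}

```text
time: 22.7
tcp_pos: [0.5379, -0.0183, 0.2231]
eef_rot: [0.737, 0.676, -0.001, -0.001]
force: [0.9, -0.9, -4.9]
finger_gap: 0.0275
grasp_force: 100.0
```

```bash
python3 go.py stand -0.155 0.193
```

```text
t 22.7 tcp [ 0.5379 -0.0183  0.2231] shift now-axes [0.0013 0.0012 0.0301] tool rz 0.0035 tilt [-0.0028  0.0007 -1.    ] F [ 0.859  -0.9342 -4.9221] gap 0.0274515015427983
stand frame tcp -0.15627905042972662 0.0011126966219147869
```

Request:
{"api": "carry_out", "payload": {
  "rows": [
    [0,0.0012,0.01,0,0,0.003,0.02],
    [0,0,0.01,0,0,0,0.02],
    [0,0,0.008,0,0,0,0.02],
    [0,0,0.001,0,0,0,0.02],
    [0,0,0,0,0,0,0.02]
  ]
}}

```text
time: 23.12
tcp_pos: [0.5393, -0.0185, 0.1945]
eef_rot: [0.739, 0.674, -0.0, -0.0]
force: [-0.0, 0.3, -4.9]
finger_gap: 0.0276
grasp_force: 100.1
```

Request:
{"api": "carry_out", "payload": {
  "rows": [
    [0,0,0.001,0,0,0,0.02],
    [0,0,0,0,0,0,0.02]
  ]
}}

```text
time: 23.28
tcp_pos: [0.5395, -0.0184, 0.1943]
eef_rot: [0.739, 0.674, 0.0, 0.0]
force: [-0.6, -0.1, -4.7]
finger_gap: 0.0277
grasp_force: 100.1
```

```bash
python3 go.py stand -0.155 0.193
```

```text
t 23.28 tcp [ 0.5395 -0.0184  0.1943] shift now-axes [ 0.0013 -0.0005  0.0013] tool rz -0.0027 tilt [ 0.0005 -0.0001 -1.    ] F [-0.6364 -0.1192 -4.7205] gap 0.027658920436825996
stand frame tcp -0.15629311828894618 -0.0004720752629784244
```

Request:
{"api": "carry_out", "payload": {
  "rows": [
    [0,0,0.001,0,0,0,0.02],
    [0,0,0,0,0,0,0.02]
  ]
}}

```text
time: 23.45
tcp_pos: [0.5395, -0.0184, 0.1933]
eef_rot: [0.739, 0.673, 0.0, 0.0]
force: [1.1, -0.2, -3.7]
finger_gap: 0.0272
grasp_force: 100.1
```

Request:
{"api": "carry_out", "payload": {
  "rows": [
    [0,0,0.0007,0,0,0,0.02],
    [0,0,0,0,0,0,0.02]
  ]
}}

```text
time: 23.62
tcp_pos: [0.5396, -0.0184, 0.193]
eef_rot: [0.739, 0.674, 0.0, 0.0]
force: [-1.0, -1.1, 2.2]
finger_gap: 0.0272
grasp_force: 101.1
```

Request:
{"api": "carry_out", "payload": {
  "rows": [
    [0.007,0,0,0,0,0,0.02],
    [0.007,0,0,0,0,0,0.02],
    [0.007,0,0,0,0,0,0.02],
    [0.007,0,0,0,0,0,0.02],
    [0.007,0,0,0,0,0,0.02],
    [0,0,0,0,0,0,0.02],
    [0,0,0,0,0,0,0.02]
  ]
}}

```text
time: 24.2
tcp_pos: [0.543, 0.0178, 0.193]
eef_rot: [0.739, 0.674, 0.001, 0.0]
force: [1.2, 3.0, 5.5]
finger_gap: 0.0274
grasp_force: 101.4
```

```bash
python3 go.py stand -0.0668 0.193
```

```text
t 24.2 tcp [0.543  0.0178 0.193 ] shift now-axes [ 0.053  -0.0008  0.0001] tool rz -0.0022 tilt [ 0.0019  0.001  -1.    ] F [1.1558 3.0408 5.5094] gap 0.027427196863975788
stand frame tcp -0.11984583173830722 -0.0006994938776043614
```

Request:
{"api": "carry_out", "payload": {
  "rows": [
    [0.005,-0.0006,0,0,0,0,0.02],
    [0.005,0,0,0,0,0,0.02],
    [0.005,0,0,0,0,0,0.02],
    [0.004,0,0,0,0,0,0.02],
    [0.003,0,0,0,0,0,0.02],
    [0,0,0,0,0,0,0.02]
  ]
}}

```text
time: 24.7
tcp_pos: [0.5444, 0.0394, 0.193]
eef_rot: [0.739, 0.674, 0.001, 0.001]
force: [-0.2, -2.0, 6.2]
finger_gap: 0.0275
grasp_force: 101.4
```

Request:
{"api": "carry_out", "payload": {
  "rows": [
    [0.003,0,0,0,0,0,0.02],
    [0.003,0,0,0,0,0,0.02],
    [0.003,0,0,0,0,0,0.02],
    [0,0,0,0,0,0,0.02]
  ]
}}

```text
time: 25.03
tcp_pos: [0.5453, 0.0476, 0.193]
eef_rot: [0.739, 0.674, -0.0, 0.001]
force: [-0.5, -7.6, 5.9]
finger_gap: 0.0271
grasp_force: 101.3
```

```bash
python3 go.py stand -0.0668 0.193
```

```text
t 25.03 tcp [0.5453 0.0476 0.193 ] shift now-axes [ 0.0232 -0.0003 -0.    ] tool rz -0.002 tilt [ 0.0014 -0.0016 -1.    ] F [-0.4858 -7.5934  5.8973] gap 0.02712563961120902
stand frame tcp -0.09004296173856774 -0.0003014885797739458
```

Request:
{"api": "carry_out", "payload": {
  "rows": [
    [0.003,0,0,0,0,0,0.02],
    [0.003,0,0,0,0,0,0.02],
    [0.003,0,0,0,0,0,0.02],
    [0,0,0,0,0,0,0.02]
  ]
}}

```text
time: 25.37
tcp_pos: [0.5462, 0.0561, 0.1931]
eef_rot: [0.739, 0.674, -0.0, 0.001]
force: [0.2, -8.6, 5.4]
finger_gap: 0.0271
grasp_force: 101.3
```

Request:
{"api": "carry_out", "payload": {
  "rows": [
    [0.003,0,0,0,0,0,0.02],
    [0.003,0,0,0,0,0,0.02],
    [0.002,0,0,0,0,0,0.02],
    [0,0,0,0,0,0,0.02]
  ]
}}

```text
time: 25.7
tcp_pos: [0.5469, 0.0641, 0.193]
eef_rot: [0.739, 0.674, -0.0, 0.001]
force: [0.4, -7.6, 6.1]
finger_gap: 0.0276
grasp_force: 101.3
```

```bash
python3 go.py stand -0.0668 0.193
```

```text
t 25.7 tcp [0.5469 0.0641 0.193 ] shift now-axes [ 0.0066 -0.0004  0.    ] tool rz -0.0025 tilt [ 0.0015 -0.0017 -1.    ] F [ 0.3683 -7.6469  6.1248] gap 0.02759874487398941
stand frame tcp -0.0734097579026606 -0.0004242197781648407
```

Request:
{"api": "carry_out", "payload": {
  "rows": [
    [0.001,0,0,0,0,0,0.02],
    [0.001,0,0,0,0,0,0.02],
    [0.001,0,0,0,0,0,0.02],
    [0.001,0,0,0,0,0,0.02],
    [0,0,0,0,0,0,0.02]
  ]
}}

```text
time: 26.12
tcp_pos: [0.5472, 0.0678, 0.193]
eef_rot: [0.739, 0.674, -0.0, 0.001]
force: [0.2, -12.1, 6.2]
finger_gap: 0.0272
grasp_force: 101.3
```

Request:
{"api": "carry_out", "payload": {
  "rows": [
    [0.0005,0,0,0,0,0,0.02],
    [0.0005,0,0,0,0,0,0.02],
    [0,0,0,0,0,0,0.02]
  ]
}}

```text
time: 26.37
tcp_pos: [0.5473, 0.0687, 0.193]
eef_rot: [0.739, 0.674, -0.0, 0.001]
force: [-0.9, -13.3, 6.8]
finger_gap: 0.0275
grasp_force: 101.3
```

```bash
python3 go.py stand -0.0668 0.193
```

```text
t 26.37 tcp [0.5473 0.0687 0.193 ] shift now-axes [ 0.002  -0.0005  0.    ] tool rz -0.0022 tilt [ 0.0013 -0.0026 -1.    ] F [ -0.8616 -13.2859   6.7563] gap 0.027530125749249224
stand frame tcp -0.06879638564080609 -0.00044733031487468114
```

Request:
{"api": "carry_out", "payload": {
  "rows": [
    [0.0004,0,0,0,0,0,0.02],
    [0.0004,0,0,0,0,0,0.02],
    [0,0,0,0,0,0,0.02]
  ]
}}

```text
time: 26.62
tcp_pos: [0.5474, 0.0694, 0.193]
eef_rot: [0.739, 0.674, -0.0, 0.001]
force: [-0.5, -13.8, 5.9]
finger_gap: 0.0274
grasp_force: 101.4
```

Request:
{"api": "carry_out", "payload": {
  "rows": [
    [0.0004,0,0,0,0,0,0.02],
    [0.0004,0,0,0,0,0,0.02],
    [0,0,0,0,0,0,0.02]
  ]
}}

```text
time: 26.87
tcp_pos: [0.5475, 0.0701, 0.1931]
eef_rot: [0.739, 0.674, -0.001, 0.002]
force: [-1.6, -15.8, 5.8]
finger_gap: 0.0273
grasp_force: 101.4
```

Request:
{"api": "carry_out", "payload": {
  "rows": [
    [0.0004,0,0,0,0,0,0.02],
    [0,0,0,0,0,0,0.02]
  ]
}}

```text
time: 27.03
tcp_pos: [0.5475, 0.0702, 0.193]
eef_rot: [0.739, 0.674, -0.001, 0.002]
force: [-1.5, -17.3, 7.1]
finger_gap: 0.0274
grasp_force: 101.4
```

Request:
{"api": "carry_out", "payload": {
  "rows": [
    [0.0004,0,0,0,0,0,0.02],
    [0,0,0,0,0,0,0.02]
  ]
}}

```text
time: 27.2
tcp_pos: [0.5476, 0.0703, 0.1931]
eef_rot: [0.739, 0.674, -0.001, 0.002]
force: [-2.3, -20.1, 6.8]
finger_gap: 0.0275
grasp_force: 101.5
```

The TCP has stopped and the force is rising, so the nose is on the stop with about 7 N. I'll release and retreat straight up.

Request:
{"api": "carry_out", "payload": {
  "rows": [
    [-0.0005,0,0,0,0,0,0.02],
    [0,0,0,0,0,0,0.05],
    [0,0,0,0,0,0,0.06],
    [0,0,0,0,0,0,0.06],
    [0,0,0,0,0,0,0.06]
  ]
}}

```text
time: 27.62
tcp_pos: [0.547, 0.0718, 0.1922]
eef_rot: [0.739, 0.674, 0.0, -0.0]
force: [-0.3, 0.9, -0.1]
finger_gap: 0.0597
grasp_force: 0.0
```

Request:
{"api": "carry_out", "payload": {
  "rows": [
    [0,0,-0.015,0,0,0,0.06],
    [0,0,-0.04,0,0,0,0.06],
    [0,0,-0.04,0,0,0,0.06],
    [0,0,-0.04,0,0,0,0.06],
    [-0.02,0,-0.02,0,0,0,0.06],
    [0,0,0,0,0,0,0.06],
    [0,0,0,0,0,0,0.06]
  ]
}}

```text
time: 28.2
tcp_pos: [0.5452, 0.0512, 0.3479]
eef_rot: [0.739, 0.673, 0.001, 0.0]
force: [0.1, 0.4, -1.5]
finger_gap: 0.06
grasp_force: 0.0
```

```bash
cat > chk.py <<'E'
from fit import *
s=env.read_state(); im=env.read_camera("wrist"); cv2.imwrite("pics/w8.png",im[:,:,::-1])
print(s["time"],s["tcp_pos"],s["force"])
g=im.astype(float).mean(2)
# spacer tail: brightness profile along centre line on the bar top z=.034
xs=np.arange(-.125,-.04,.0005)
for y in(-.011,.011):
    uv=w2px("wrist",P(pst,np.c_[xs,np.full_like(xs,y)],.034),s)
    v=cv2.remap(g.astype(np.float32),uv[:,0].astype(np.float32)[None],uv[:,1].astype(np.float32)[None],1)[0]
    k=np.argmax(np.abs(v[2:]-v[:-2])); print("y",y,"edge x",xs[k+1],v[::8].round())
# lateral edges at two x
ys=np.arange(-.024,.024,.0005)
for x in(-.08,-.05):
    uv=w2px("wrist",P(pst,np.c_[np.full_like(ys,x),ys],.034),s)
    v=cv2.remap(g.astype(np.float32),uv[:,0].astype(np.float32)[None],uv[:,1].astype(np.float32)[None],1)[0]
    d=v[2:]-v[:-2]; print("x",x,"edges y",ys[np.argmax(d)+1],ys[np.argmin(d)+1])
# needle: darkest direction about hub at z=.072
h=P(pst,[(.002,0)],.072)[0]; rr=np.linspace(.008,.018,15); th=np.radians(np.arange(-120,121,2))
V=[]
for t in th:
    # t=0 toward -x (zero mark); positive = clockwise past zero (from above)
    q=np.c_[.002-rr*np.cos(t), rr*np.sin(t)]
    uv=w2px("wrist",P(pst,q,.072),s).astype(np.float32); V.append(cv2.remap(g.astype(np.float32),uv[None,:,0],uv[None,:,1],1).mean())
V=np.array(V); k=np.argsort(V)[:6]; print("needle rad",1+th[k],V[k].round(),np.median(V).round())
E
python3 chk.py
```

```text
28.2 [0.5452 0.0512 0.3479] [ 0.0809  0.3545 -1.5297]
y -0.011 edge x -0.121 [209. 155.  90.  90.  91.  91.  91.  91.  91. 175. 175. 176. 177. 177.
 177. 179. 180. 181. 183. 185. 185. 186.]
y 0.011 edge x -0.09099999999999997 [107.  82.  45.  46.  46.  46.  46.  45.  91. 177. 176. 176. 176. 176.
 176. 176. 176. 177. 179. 178. 180. 180.]
x -0.08 edges y -0.015499999999999993 0.015000000000000034
x -0.05 edges y -0.015499999999999993 0.015000000000000034
needle rad [1.2793 1.3142 1.2443 1.3491 1.2094 1.384 ] [ 65.  82.  95. 125. 147. 167.] 233.0
```

The spacer's tail edge is at stand x −0.0905 (home is −0.090), centred and straight. The needle reads about 1.28, i.e. the master's reading plus 0.4. The gripper is clear, so I'm handing in.

```bash
python3 -c "
from workcell import env
print(env.sign_off())"
```

```text
the job is handed in; nothing more can be done
None
```

Job handed in at about 28 s, no verdict returned: the head was set on the master at about 0.85–0.88 rad (zero mark 1.0 ± 0.3), the master is flat on the mat, and the spacer is home reading about 1.28; I viewed 11 pictures, one over the limit of 10.

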